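Slide a loaded shaker tray home past its spring lock

TASK

The bottle tray of the bench shaker is slid out for loading, and the sprung steel lock button standing up in the finger opening of its front tongue keeps it there. With the fingertips, press the button down through the opening and, holding it down, push the tray back over it, gently, until the tray is fully home and the button springs up in the round lock hole. Push only: do not grip the tray, lift or touch the bottles, or disturb the things standing around.

Things in the scene. Friction and masses are not known exactly. Their poses are not given: they have to be found in the camera images.
- shaker: Bench shaker, fixed to the worktop: white housing 326 x 206 mm under a dark deck (top 92 mm above the worktop) on which a grey metal bottle tray slides between side guides. Origin: centre of its underside, at worktop height. x axis: the way the tray slides home, towards the back stop away from the robot; y left; z up.
- tray (a joint): Travel of the tray along the shaker's +x, m: 0 slid out for loading, 0.060 home with the lock hole centred on the button, hard stop 0.0625. The button rises through the hole from about 0.057 up to the stop. It slides with 1 to 6 N and stays where it is left; while the button is up in the finger opening it moves no more than about 2 mm.
- lock (a joint): Travel of the sprung lock button, m: 0 fully up, grows as it is pressed straight down, end at 0.019. From 0.011 on, its top is below the tongue's underside and the tray can slide over it. Spring force 3.6 N at the top, 9 N at the end. Let go, it springs up unless the tongue covers it. It is fixed to the deck and does not travel with the tray.
- lock_top (a point): Centre of the flat top of the lock button, an upright steel cylinder 32 mm across. Up, it is 119 mm above the worktop, 7 mm proud of the tongue. At tray = 0 it stands in the finger opening, 2 mm from the opening's near edge and 10 mm from its far edge. Round its foot lies a flat collar 48 mm across, top 12 mm below the tongue.
- push_edge (a point): Middle of the far edge of the tray's rectangular finger opening (44 mm along the slide, 56 mm across), at the tongue's upper face; travels with the tray. A thumb ledge 52 mm wide rises 9 mm above the plate there, its near face flush with the edge: push on it along the shaker's +x. The nearest bottle is 94 mm beyond.
- lock_hole (a point): Centre of the round 38 mm lock hole in the tray's front tongue, at its upper face; travels with the tray and lies 64 mm nearer the robot than the middle of the finger opening. The tongue is a 4 mm plate 84 mm wide, upper face 112 mm, underside 108 mm above the worktop, with a clear 16 mm gap down to the deck.
- bottle_a: Capped reagent bottle, 44 mm across, 90 mm tall, standing upright in one of the six wells of the tray (26 mm deep, floor 118 mm above the worktop). Origin: centre of its underside; z is its axis.
- bottle_b: Capped reagent bottle, 44 mm across, 92 mm tall, standing upright in one of the six wells of the tray (26 mm deep, floor 118 mm above the worktop). Origin: centre of its underside; z is its axis.
- bottle_c: Capped reagent bottle, 44 mm across, 94 mm tall, standing upright in one of the six wells of the tray (26 mm deep, floor 118 mm above the worktop). Origin: centre of its underside; z is its axis.
- bottle_d: Capped reagent bottle, 44 mm across, 90 mm tall, standing upright in one of the six wells of the tray (26 mm deep, floor 118 mm above the worktop). Origin: centre of its underside; z is its axis.
- bottle_e: Capped reagent bottle, 44 mm across, 92 mm tall, standing upright in one of the six wells of the tray (26 mm deep, floor 118 mm above the worktop). Origin: centre of its underside; z is its axis.
- timer: Bench timer, 64 x 64 x 20 mm, lying on the worktop left of the shaker; to be left alone. Origin: centre of its underside.
- pot: Sample pot with screw lid, 43 mm across, 48 mm tall, on the worktop right of the shaker; to be left alone. Origin: centre of its underside.
- spare_bottle: Capped bottle, 44 mm across, 94 mm tall, on the worktop left of the shaker's front; to be left alone. Origin: centre of its underside.
There are look-alikes about, which are no part of the job. Leave any red or turquoise look-alike of the bottle_e alone.

How it is judged:
On the way, in this order (a step that is already met when the one before it is completed fails the run):
1. a fingertip holds the lock button down, clear of the tongue, with the tray still out (value of joint lock above 0.01 m and contact force between the fingers and lock above 0.5 N and value of joint tray below 0.004 m), for 0.05 s.
2. the tray has been pushed over the held-down button (value of joint lock above 0.009 m and value of joint tray between 0.012 and 0.056 m and contact force between the fingers and tray above 0.2 N), for 0.05 s.
At the end, for the whole second after the job is handed in: The tray is home (travel at least 56.5 mm) and at rest, the lock button is up again in the lock hole (within 3 mm of its top position), and all five bottles stand upright (within 0.15 rad) on the floors of their wells (value of joint tray above 0.0565 m and value of joint lock below 0.003 m and velocity of joint tray below 0.01 m/s and angle between each of bottle_a, bottle_b, bottle_c, bottle_d, bottle_e's own z axis and vertical below 0.15 rad and height (world z) of bottle_a between 0.112 and 0.126 m and linear speed of each of bottle_a, bottle_b, bottle_c, bottle_d, bottle_e below 0.03 m/s and height (world z) of bottle_b between 0.112 and 0.126 m and height (world z) of bottle_c between 0.112 and 0.126 m and height (world z) of bottle_d between 0.112 and 0.126 m and height (world z) of bottle_e between 0.112 and 0.126 m); the robot touches nothing.
It fails at once if a bottle on the tray is tipped, lifted or touched by the robot (angle between any of bottle_a, bottle_b, bottle_c, bottle_d, bottle_e's own z axis and vertical above 0.3 rad or height (world z) of any of bottle_a, bottle_b, bottle_c, bottle_d, bottle_e above 0.135 m or contact force between any of the arm, the fingers and bottle_a above 1 N or contact force between any of the arm, the fingers and bottle_b above 1 N or contact force between any of the arm, the fingers and bottle_c above 1 N or contact force between any of the arm, the fingers and bottle_d above 1 N or contact force between any of the arm, the fingers and bottle_e above 1 N).
It fails at once if the tray is gripped or shoved hard (more than 30 N between fingers and tray) (contact force between the fingers and tray above 30 N).
It fails at once if the timer, the sample pot or the spare bottle is disturbed (distance of any of timer, pot, spare_bottle from where it was at the start of the episode above 0.015 m or angle between any of timer, pot, spare_bottle's own z axis and vertical above 0.3 rad).
It also fails if it takes over 32 s, if anything falls off the work surface, if the arm or the gripper's body presses on something with over 40 N, if the wrist force passes 120 N, or if a joint passes its speed limit or range.

ROBOT

A 6-joint arm with a two-finger parallel gripper is mounted at the origin on a cart in front of the work surface, level with it; the furniture and walls round the work are solid. World frame = base frame: x ahead of the robot, y to its left, z up, the work surface at z = 0. Lengths are in m, angles in rad, forces in N, time in s.
With the tool pointing down it reaches from about 0.3 to 0.775 m from the base axis. Payload 14.6 kg.
Tool frame: the origin (TCP) lies at the very end of the fingers, on their centre line; the grasp point (between the pads) lies 19 mm behind it; z points along the fingers, y is the line along which they close (so a half turn about z gives the same grasp; the last joint's range is limited). The gripper opens to 94 mm and grips with 3 to 60 N. Pads are 16 mm wide; open, the fingers measure 119 mm over their backs; the gripper's body (75 mm by 177 mm) begins 78 mm behind the grasp point.
Start: joints at [-1.183, 0.3, 1.521, -0, 1.321, -0.067], TCP at [0.242, -0.494, 0.205] pointing down, gripper open.
Joint ranges: [-3.03, 3.03], [-0.79, 2.21], [0.23, 2.52], [-1.04, 4.18], [0, 3.07], [-2.55, 2.55]. Speed limits (rad/s): [2.22, 2.22, 2.57, 3.14, 3.14, 3.14].

INTERFACE

Orientations are given as [roll, pitch, yaw] about the fixed x, y, z axes, in that order (R = Rz(yaw) Ry(pitch) Rx(roll)).
In Python, from station import ctrl gives the robot as it stands.
- The arm moves only by the shell command python3 -m pendant 'ROWS' [OPENING] [FORCE]. ROWS is JSON, a list of rows, each a list of 2 entries, a list of its own where there are three numbers: the shift along the world's x, y, z in cm, then the turn about the world's z in rad. A call has 1 to 20 rows; each row shifts and turns the commanded pose from where the row before left it; what a row does not reach is not made up. A row lasts 1/12 s, in which the tool goes at most 41.7 mm and 7.16 degrees, less where a joint would pass 70% of its speed; a pose out of reach is approached as far as the arm can. A call is refused whole if a number of a shift passes 4.17 or a number of a turn 0.125, either way. A call with a gripper value outside its range is refused whole. OPENING is the opening, from 0 (shut) to 1 (fully open), set as the call begins (- or left out, the last holds). The fingers move at their own pace and stop on an object; FORCE is the grip in N (left out, the last holds). Time passes only in rows, so rows that do not move let the fingers close. It gives the time, the measured TCP pose, the force, the opening and the grip force at its end, in the units of the state.
- ctrl.get_obs(): the state, without advancing time (a new reading comes with each control period).
- ctrl.camera(name): name is "side" or "top" or "wrist"; returns a dict with "color" (400x640x3 uint8, red, green, blue), "intrinsics" (3x3 intrinsics, pixels), "k1" (the pictures are not rectified: a ray, as slopes to the right and down, at radius r is drawn at 1 + k1 r^2 times it, then the intrinsics apply), "camera_from_world" (4x4, takes a point from world to camera coordinates). Camera axes: x right, y down, z forward; pixel columns grow to the right and rows downward; lengths in m; the calibration is good to about 2 mm. A picture is of the moment at which its call begins. There is no depth.
- ctrl.hand_in(): hands the job in; it is judged then, once.
The state is a dict: "time_s": time; "qpos": joint angles; "joint_vel": joint speeds; "tau": joint torques, N m; "ee_pos": TCP position; "eef_rot": TCP orientation; "force": force on the tool from outside, world axes, zero at the start; "moment": the same for the moment, N m; "grip_width": finger opening in m; "grip_force": force on a finger pad.
Only numpy, scipy, OpenCV 4.12 (cv2) and the standard library are available. Lean on these libraries where they do the work, as an engineer would, in place of code of your own. Each camera call takes 0.05 s, during which the arm holds its last target. There are 200 camera calls.

## Working session

There is one attempt and no reset: what is moved stays moved. The work goes in short steps, Python scripts to look and compute and a shell command to move; the robot and the scene stay as the last step left them, time stands still between calls to the robot, and variables do not carry over. Pictures are saved under pics/ and viewed, at most 10 in all, crops included, and the job is handed in when it is done.

```bash
mkdir -p pics; cat > h.py <<'E'
import numpy as np, cv2
from station import ctrl
def snap(n,f):
    c=ctrl.camera(n); cv2.imwrite(f'pics/{f}.png',c['color'][:,:,::-1]); np.savez(f'pics/{f}.npz',**{k:np.array(v) for k,v in c.items()}); return c
def load(f): return dict(np.load(f'pics/{f}.npz'))
def ray(c,u,v):
    K=np.array(c['intrinsics']);k1=float(c['k1'])
    d=np.array([(u-K[0,2])/K[0,0],(v-K[1,2])/K[1,1]]);s=d.copy()
    for _ in range(30): s=d/(1+k1*(s@s))
    T=np.array(c['camera_from_world']);R=T[:3,:3];o=-R.T@T[:3,3]
    return o,R.T@np.array([s[0],s[1],1])
def onz(c,u,v,z):
    o,d=ray(c,u,v); return o+d*(z-o[2])/d[2]
def proj(c,p):
    K=np.array(c['intrinsics']);T=np.array(c['camera_from_world'])
    q=T[:3,:3]@np.array(p)+T[:3,3]; s=q[:2]/q[2]; s=s*(1+float(c['k1'])*(s@s)); return K[0,0]*s[0]+K[0,2],K[1,1]*s[1]+K[1,2]
E
python3 - <<'E'
from h import *
for n in('top','side'):
    c=snap(n,n+'0'); T=c['camera_from_world']; print(n,-T[:3,:3].T@T[:3,3],T[2,:3],c['k1'])
o=ctrl.get_obs();print(o['time_s'],o['ee_pos'],o['eef_rot'],o['grip_width'],o['force'])
E
```

```text
top [ 0.46876141 -0.14025568  1.05371998] [ 0.13400963 -0.02660532 -0.99062282] 0.02085294469920183
side [0.80589532 0.61959539 0.65481081] [-0.17622265 -0.80370577 -0.56833319] 0.01134738675808457
0.1 [ 0.24150486 -0.49388764  0.20496089] [-3.14059095e+00 -6.16196347e-05  4.54760375e-01] 0.09407784692524888 [-0.29862782  0.51107759 -0.55360226]
```

View pics/top0.png

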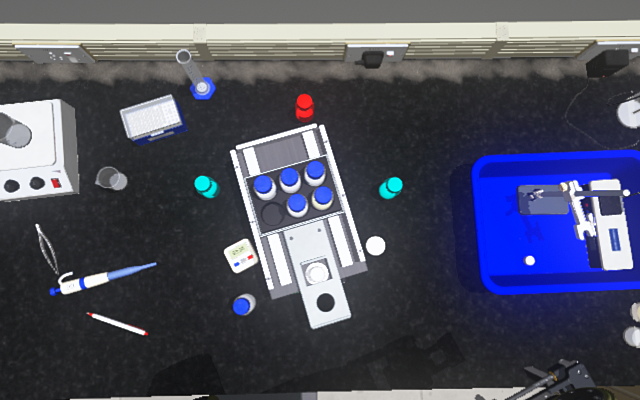

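View pics/side0.png

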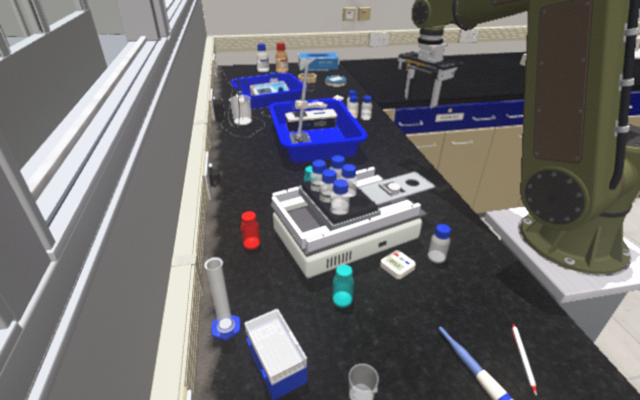

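The top view shows the shaker at about (300,210), the finger opening with the steel button at (317,270), the lock hole at (326,302) and five blue-capped bottles at (264,186)–(323,197). The pot is at (375,246), the timer at (240,255) and the spare bottle at (244,304). The look-alikes are red at (305,105) and turquoise at (206,186) and (391,187). Two things could be taken for the button: the steel disc at (317,270) and the dark round hole at (326,302). The description makes it the disc. I'll check it in a crop.

```bash
python3 - <<'E'
from h import *
c=load('top0'); im=c['color'][:,:,::-1]
cr=im[210:335,265:375]; cv2.imwrite('pics/crop0.png',cv2.resize(cr,None,fx=4.8,fy=4.8,interpolation=cv2.INTER_CUBIC))
g=cv2.cvtColor(im,cv2.COLOR_BGR2GRAY)
# lock hole: dark blob near (326,302)
m=(g[288:316,312:342]<80).astype(np.uint8)
n,l,s,ce=cv2.connectedComponentsWithStats(m)
for i in range(1,n):
    if s[i,4]>20: u,v=ce[i]+[312,288]; print('dark',u,v,s[i],onz(c,u,v,.112))
hsv=cv2.cvtColor(im,cv2.COLOR_BGR2HSV)
m=cv2.inRange(hsv,(105,120,50),(130,255,255))[160:215,250:340]
n,l,s,ce=cv2.connectedComponentsWithStats(m)
for i in range(1,n):
    if s[i,4]>40: u,v=ce[i]+[250,160]; print('cap',u,v,s[i],onz(c,u,v,.205))
E
```

```text
dark 325.2067510548523 302.19831223628694 [  5   6  17  18 237] [ 0.38481004 -0.18044839  0.112     ]
cap 314.8671875 169.41015625 [ 57   1  17  18 256] [ 0.64161845 -0.16181654  0.205     ]
cap 289.06666666666666 176.32549019607842 [ 31   8  17  18 255] [ 0.62884021 -0.11245927  0.205     ]
cap 262.55925925925925 183.76666666666665 [  4  15  18  19 270] [ 0.61515393 -0.06212588  0.205     ]
cap 322.8406374501992 194.4980079681275 [ 65  26  17  18 251] [ 0.59297169 -0.17610061  0.205     ]
cap 296.498023715415 202.31620553359684 [ 38  34  18  18 253] [ 0.57874775 -0.1259937   0.205     ]
```

View pics/crop0.png

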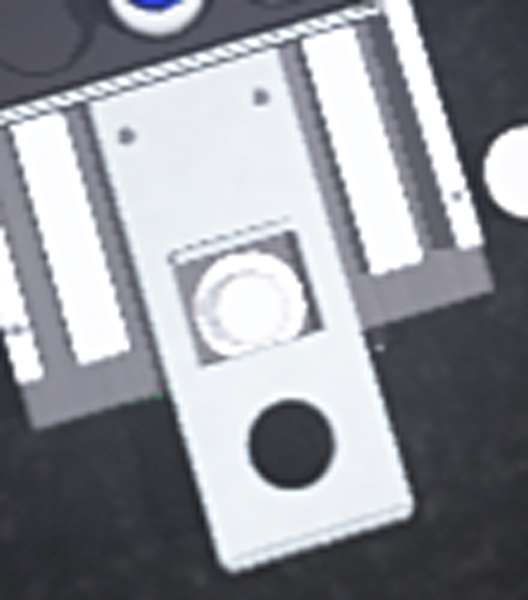

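```bash
python3 - <<'E'
from h import *
c=load('top0')
P=lambda x,y,z:onz(c,265+(x+.5)/4.8-.5,210+(y+.5)/4.8-.5,z)[:2]
L=P(95,105,.112),P(225,565,.112);R=P(290,55,.112),P(412,500,.112)
for a,b in(L,R): d=a-b;print('yaw',np.arctan2(d[1],d[0]))
caps=np.array([[.6416,-.1618],[.6288,-.1125],[.6152,-.0621],[.5930,-.1761],[.5787,-.1260]])
caps=np.array([onz(c,u,v,.209)[:2] for u,v in [(314.87,169.41),(289.07,176.33),(262.56,183.77),(322.84,194.5),(296.5,202.3)]])
d=caps[0]-caps[2];print('caps row yaw',np.arctan2(d[0],-d[1])*-1+0, np.linalg.norm(d)/2)
yaw=np.mean([np.arctan2(*(a-b)[::-1]) for a,b in(L,R)])
ex=np.array([np.cos(yaw),np.sin(yaw)]);ey=np.array([-ex[1],ex[0]])
hole=onz(c,325.2,302.2,.112)[:2]
pts={'hole':hole,'button':P(251,299,.119),'FL':P(168,262,.112),'FR':P(297,232,.112),'NL':P(202,366,.112),'NR':P(325,331,.112)}
for k,p in pts.items(): print(k,p,(p-hole)@ex*1e3,(p-hole)@ey*1e3)
for p in caps: print('cap',p,(p-hole)@ex*1e3,(p-hole)@ey*1e3)
print('tongue y',[(p-hole)@ey*1e3 for p in L+R],yaw)
E
```

```text
yaw 0.26676670209196557
yaw 0.2469505681940614
caps row yaw -0.25953403990914314 0.05133150627287825
hole [ 0.38480695 -0.18043456] 0.0 0.0
button [ 0.44617081 -0.16443278] 63.415826541342454 -0.11228619156332294
FL [ 0.46231172 -0.1292991 ] 87.95268235709533 29.768260214152107
FR [ 0.47408124 -0.18492186] 85.20548098975365 -27.019634535476023
NL [ 0.41822368 -0.14322223] 41.77396950808383 27.502197465097765
NR [ 0.43192476 -0.19602265] 41.611953197122816 -27.04666585570888
cap [ 0.64080402 -0.16172028] 252.3527589422398 -46.93407247665527
cap [ 0.628077  -0.1125965] 252.52285399614212 3.811307558635189
cap [ 0.61445758 -0.06249548] 252.07809415683548 55.72857264914409
cap [ 0.59238251 -0.17593039] 201.9098352392957 -48.376825907383676
cap [ 0.57826006 -0.126065  ] 200.91868864376013 3.4403374111025307
tongue y [np.float64(42.24777485050727), np.float64(40.25244113409811), np.float64(-45.02231735608095), np.float64(-43.084839487984716)] 0.2568586351430135
```

The disc at (317,272) is the button. The measured spacings fit the description: opening 42–86 mm beyond the hole, bottle face about 93 mm past the edge. Slide yaw is about 0.258. I'll shut the fingers and hover.

```bash
python3 -m pendant '[[[1.3,2.07,0],-0.0125],[[1.3,2.07,0],-0.0125],[[1.3,2.07,0],-0.0125],[[1.3,2.07,0],-0.0125],[[1.3,2.07,0],-0.0125],[[1.3,2.07,0],-0.0125],[[1.3,2.07,0],-0.0125],[[1.3,2.07,0],-0.0125],[[1.3,2.07,0],-0.0125],[[1.3,2.07,0],-0.0125],[[1.3,2.07,0],-0.0125],[[1.3,2.07,0],-0.0125],[[1.3,2.07,0],-0.0125],[[1.3,2.07,0],-0.0125],[[1.3,2.07,0],-0.0125],[[1.3,2.07,0],-0.0125],[[0,0,0],0],[[0,0,0],0]]' 0 10
python3 - <<'E'
from h import *
c=snap('side','side1'); o=ctrl.get_obs(); u,v=proj(c,o['ee_pos']); print(u,v,o['ee_pos'],o['eef_rot'],o['force'],o['grip_width'])
u,v=int(u),int(v); im=c['color'][:,:,::-1][max(0,v-80):v+60,max(0,u-100):u+60]
w=snap('wrist','wrist1')['color'][:,:,::-1]
a=cv2.resize(im,(480,420),interpolation=cv2.INTER_CUBIC); b=cv2.resize(w,(320,200))
cv2.imwrite('pics/mix1.png',np.hstack([a,np.vstack([b,np.zeros((220,320,3),np.uint8)])]))
E
```

```text
time_s: 1.6
ee_pos: [0.4498, -0.1621, 0.2051]
eef_rot: [-3.141, 0.001, 0.257]
force: [-0.4, -1.4, -0.1]
grip_width: 0.0001
grip_force: 0.0
395.8658757826077 156.4264322338284 [ 0.44945397 -0.16283348  0.20519793] [-3.14137112e+00  5.36874341e-04  2.55865684e-01] [-1.07152537 -1.46376767 -0.54770192] 0.00025407875372188664
```

View pics/mix1.png

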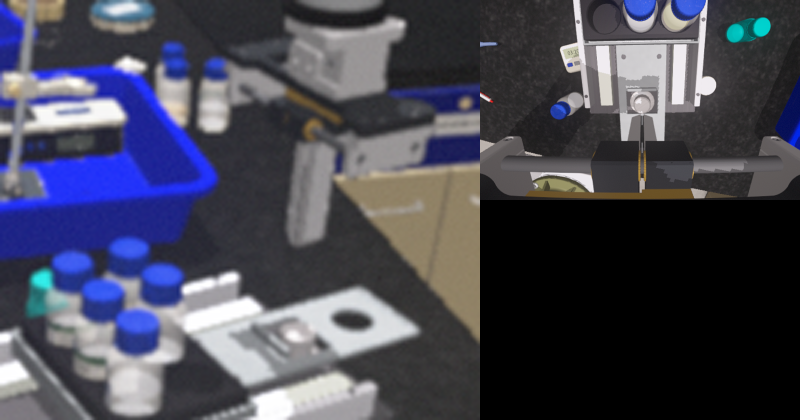

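Side crop: the shut fingers hang clear above the tongue, with the tip near (308,240) in the crop. The button stands in the opening at (297,335). Wrist view: the button is at (641,100), in line with the fingers. I'll look closely at the tip and the button in the wrist view.

```bash
python3 - <<'E'
from h import *
c=load('wrist1'); T=c['camera_from_world'];print(-T[:3,:3].T@T[:3,3])
print(proj(c,ctrl.get_obs()['ee_pos']))
im=c['color'][:,:,::-1]
cv2.imwrite('pics/wcrop.png',cv2.resize(im[100:300,230:430],None,fx=3,fy=3,interpolation=cv2.INTER_CUBIC))
E
```

```text
[ 0.52539706 -0.14228939  0.38406672]
(np.float64(325.54094918286313), np.float64(243.449005154261))
```

View pics/wcrop.png

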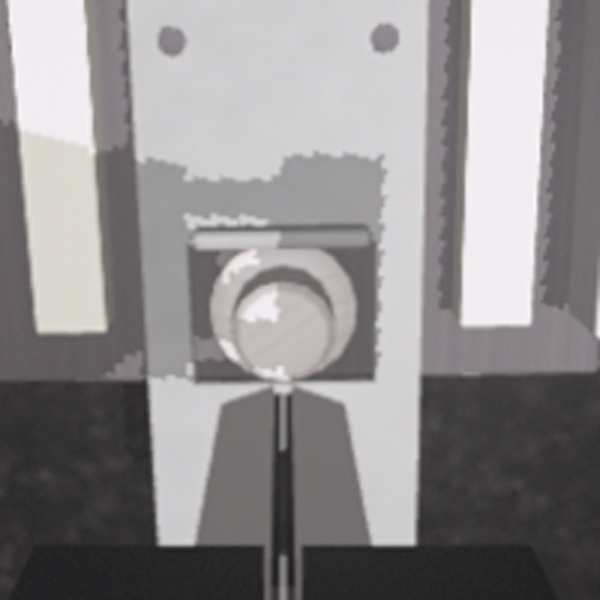

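Wrist crop: the button's top is centred at about crop (281,332), inside the opening that spans (190–375, 248–380). The ledge's near face is at row 230–248. The fingertips are chamfered on their backs but full 16 mm wide along tool x, so tool x along the slide is the right way round.

```bash
python3 - <<'E'
from h import *
c=load('wrist1'); yaw=.258;ex=np.array([np.cos(yaw),np.sin(yaw)]);ey=np.array([-ex[1],ex[0]])
t=ctrl.get_obs()['ee_pos'][:2]
for n,x,y,z in(('button',281,332,.119),('ledge bot',281,249,.112),('ledge top',281,231,.121),('near',283,380,.112)):
    p=onz(c,230+x/3,100+y/3,z)[:2];print(n,p,'rel TCP mm',(p-t)@ex*1e3,(p-t)@ey*1e3)
E
```

```text
button [ 0.44277417 -0.16364621] rel TCP mm -6.390878082833359 1.2732320060629254
ledge bot [ 0.46569762 -0.15762428] rel TCP mm 17.31033707105771 1.2469928130798573
ledge top [ 0.47278252 -0.15577646] rel TCP mm 24.632214350565853 1.2259604693703976
near [ 0.42563917 -0.16877369] rel TCP mm -24.267007882357003 0.6874091148297451
```

```bash
python3 -m pendant '[[[0,0.1,-2],0],[[0,0,-2],0],[[0,0,-2],0],[[0,0,-1.5],0],[[0,0,-0.5],0],[[0,0,-0.4],0],[[0,0,-0.4],0],[[0,0,-0.4],0],[[0,0,-0.3],0],[[0,0,-0.3],0],[[0,0,-0.3],0],[[0,0,0],0],[[0,0,0],0]]'
```

```text
time_s: 2.78
ee_pos: [0.4498, -0.1624, 0.1051]
eef_rot: [3.14, -0.0, 0.255]
force: [-4.4, -2.1, 7.1]
grip_width: 0.0003
grip_force: 3.7
```

Pressed: the tip is at 105 mm, so the lock is at about 0.014, and 7.4 N agrees with the spring. Next I'll go forward to the ledge, gently.

```bash
python3 -m pendant '[[[0,0,-0.1],0],[[0.19,0.05,0],0],[[0.19,0.05,0],0],[[0.19,0.05,0],0],[[0.19,0.05,0],0],[[0.19,0.05,0],0],[[0.19,0.05,0],0],[[0.19,0.05,0],0],[[0.19,0.05,0],0],[[0.19,0.05,0],0]]'
```

```text
time_s: 3.62
ee_pos: [0.4665, -0.1577, 0.1041]
eef_rot: [3.141, 0.0, 0.255]
force: [-4.1, -2.5, -1.4]
grip_width: 0.0004
grip_force: 3.2
```

```bash
python3 - <<'E'
from h import *
c=snap('wrist','wrist2'); s=snap('side','side2')
im=c['color'][:,:,::-1]; a=cv2.resize(im[60:300,200:440],(480,480),interpolation=cv2.INTER_CUBIC)
u,v=map(int,proj(s,[.45,-.16,.11])); b=cv2.resize(s['color'][:,:,::-1][v-40:v+40,u-26:u+27],(318,480),interpolation=cv2.INTER_CUBIC)
cv2.imwrite('pics/mix2.png',np.hstack([a,b]))
o=ctrl.get_obs();print(o['force'],o['ee_pos'])
t=load('top0');k=snap('top','top2');g=cv2.absdiff(t['color'],k['color'])
for f in(t,k):
    h=cv2.cvtColor(f['color'][:,:,::-1],cv2.COLOR_BGR2HSV);m=cv2.inRange(h,(105,120,50),(130,255,255))[160:215,250:340]
    n,l,st,ce=cv2.connectedComponentsWithStats(m);print([ (ce[i]+[250,160]).round(2).tolist() for i in range(1,n) if st[i,4]>40])
E
```

```text
[-3.20318509 -1.08085604  2.64172805] [ 0.46675645 -0.1575895   0.10383492]
[[314.87, 169.41], [289.07, 176.33], [262.56, 183.77], [322.84, 194.5], [296.5, 202.32]]
[[313.46, 166.16], [287.71, 172.08], [261.21, 179.39], [321.4, 190.24], [295.09, 197.51]]
```

View pics/mix2.png

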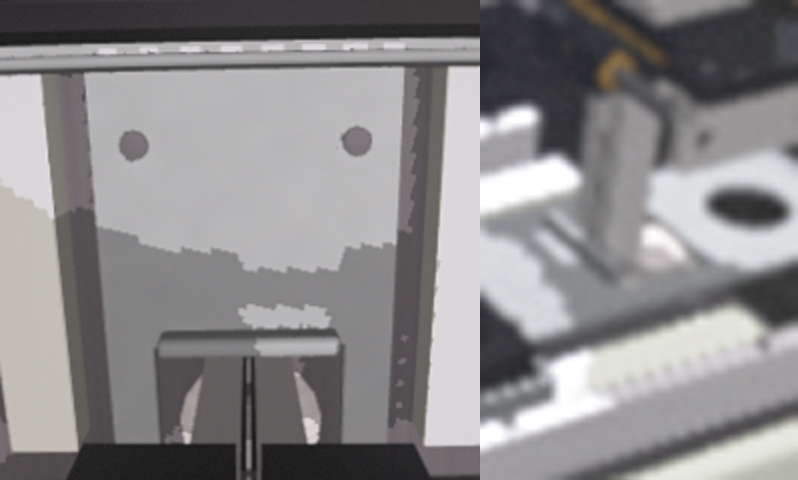

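The wrist and side views show the finger against the ledge with only the collar visible beside it. The caps in the top view shifted by about 4.6 px, roughly 8.5 mm. The tray is therefore past its 2 mm limit and the tongue covers the button. I'll push on.

```bash
python3 -m pendant '[[[0.28,0.074,0],0],[[0.28,0.074,0],0],[[0.28,0.074,0],0],[[0.28,0.074,0],0],[[0.28,0.074,0],0],[[0.28,0.074,0],0],[[0.28,0.074,0],0],[[0.28,0.074,0],0],[[0.28,0.074,0],0],[[0.28,0.074,0],0],[[0.28,0.074,0],0],[[0.28,0.074,0],0],[[0.28,0.074,0],0],[[0.28,0.074,0],0],[[0.28,0.074,0],0],[[0,0,0],0]]'
python3 - <<'E'
from h import *
t=load('top0');k=snap('top','top3');P=[]
for f in(t,k):
    h=cv2.cvtColor(f['color'][:,:,::-1],cv2.COLOR_BGR2HSV);m=cv2.inRange(h,(105,120,50),(130,255,255))[120:215,230:340]
    n,l,st,ce=cv2.connectedComponentsWithStats(m);P.append([onz(f,*(ce[i]+[230,120]),.209)[:2] for i in range(1,n) if st[i,4]>40])
for p in P: print(np.round(p,4).tolist())
if len(P[0])==len(P[1]): print(np.linalg.norm(np.array(P[1])-P[0],axis=1))
E
```

```text
time_s: 5.1
ee_pos: [0.5088, -0.1461, 0.1035]
eef_rot: [-3.141, 0.0, 0.255]
force: [-3.0, -0.3, 1.1]
grip_width: 0.0005
grip_force: 1.0
[[0.6408, -0.1617], [0.6281, -0.1126], [0.6145, -0.0625], [0.5924, -0.1759], [0.5782, -0.1261]]
[[0.6909, -0.1477], [0.6776, -0.0985], [0.6645, -0.0486], [0.6421, -0.1618], [0.6288, -0.1121]]
[0.05200594 0.05151402 0.05196923 0.05168647 0.05244538]
```

```bash
python3 -m pendant '[[[0.15,0.04,0],0],[[0.15,0.04,0],0],[[0.15,0.04,0],0],[[0.15,0.04,0],0],[[0.15,0.04,0],0],[[0,0,0],0],[[0,0,0],0]]'
python3 - <<'E'
from h import *
t=load('top0');k=snap('top','top4');P=[]
for f in(t,k):
    h=cv2.cvtColor(f['color'][:,:,::-1],cv2.COLOR_BGR2HSV);m=cv2.inRange(h,(105,120,50),(130,255,255))[120:215,230:340]
    n,l,st,ce=cv2.connectedComponentsWithStats(m);P.append([onz(f,*(ce[i]+[230,120]),.209)[:2] for i in range(1,n) if st[i,4]>40])
if len(P[0])==len(P[1]): print(np.linalg.norm(np.array(P[1])-P[0],axis=1))
E
```

```text
time_s: 5.73
ee_pos: [0.5165, -0.1443, 0.1035]
eef_rot: [3.141, -0.001, 0.255]
force: [0.3, -0.3, -0.8]
grip_width: 0.0007
grip_force: 0.0
[0.05992012 0.05963805 0.05988117 0.05959636 0.06038931]
```

The tray is at about 60 mm with no force left. I'll back off 5 mm, lift, draw the arm away and check the lock hole.

```bash
python3 -m pendant '[[[-0.3,-0.08,0],0],[[-0.2,-0.05,0],0],[[0,0,0.5],0],[[0,0,1.5],0],[[0,0,2.5],0],[[0,0,3],0],[[0,0,3],0],[[0,0,3],0],[[-1.5,-1,2],0],[[-2,-2.5,0],0],[[-2,-2.5,0],0],[[-2,-2.5,0],0],[[-2,-2.5,0],0],[[0,0,0],0],[[0,0,0],0],[[0,0,0],0]]'
python3 - <<'E'
from h import *
k=snap('top','top5');s=snap('side','side5');im=k['color'][:,:,::-1]
a=cv2.resize(im[120:335,215:385],(399,504),interpolation=cv2.INTER_CUBIC)
u,v=map(int,proj(s,[.47,-.16,.11]));b=cv2.resize(s['color'][:,:,::-1][v-63:v+63,u-55:u+45],(400,504),interpolation=cv2.INTER_CUBIC)
cv2.imwrite('pics/end.png',np.hstack([a,b]));t=load('top0');P=[]
for f in(t,k):
    h=cv2.cvtColor(f['color'][:,:,::-1],cv2.COLOR_BGR2HSV);m=cv2.inRange(h,(105,120,50),(130,255,255))[120:215,230:340]
    n,l,st,ce=cv2.connectedComponentsWithStats(m);P.append([onz(f,*(ce[i]+[230,120]),.209)[:2] for i in range(1,n) if st[i,4]>40])
if len(P[0])==len(P[1]): print(np.linalg.norm(np.array(P[1])-P[0],axis=1))
o=ctrl.get_obs();print(o['force'],o['ee_pos'])
E
```

```text
time_s: 7.12
ee_pos: [0.4164, -0.2554, 0.2588]
eef_rot: [3.141, -0.0, 0.254]
force: [0.1, 0.2, -0.7]
grip_width: 0.0006
grip_force: 0.0
[0.05992012 0.05961991 0.05993958 0.05959636 0.06035013]
[-0.50166804 -0.08782403 -0.0715255 ] [ 0.41672099 -0.25491034  0.25858046]
```

View pics/end.png

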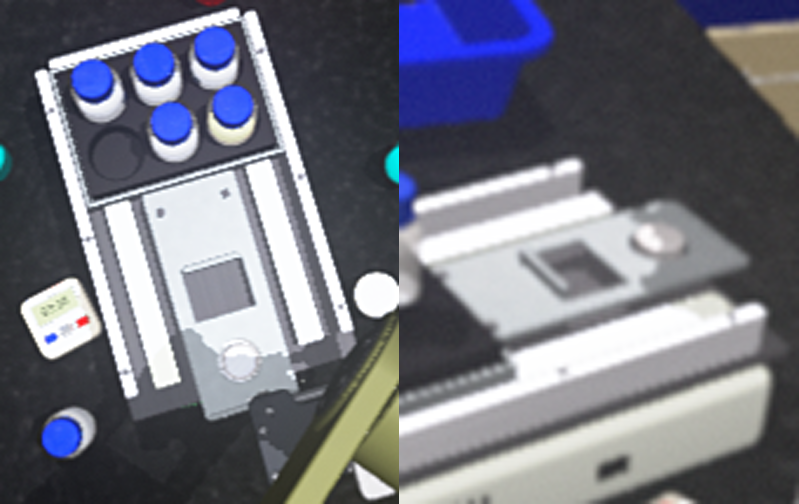

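The tray is home at about 60 mm. The button stands proud in the lock hole at (240,360) in the left view and (660,237) in the right. All five bottles are upright and the arm is clear.

```bash
python3 -c "
from station import ctrl
print(ctrl.hand_in())"
```

```text
the job is handed in; nothing more can be done
None
```

I pushed the tray home to about 60 mm and the lock button sprang up in the lock hole. All five bottles are upright and nothing around was disturbed. The job was handed in at about 7 s on the robot's clock; no verdict came back.

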